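# Still-life row by height

## Task

Set up the still life for the drawing class: stand the four terracotta pieces on the four cork discs of the low board, one to a disc and in the middle of it, in order of height, with the tallest on the disc at the end where the roll of tape stands and the shortest at the end where the ink bottle stands. Leave the pieces upright, and leave the tape roll and the ink bottle where they are.

Things in the scene. Friction and masses are not known exactly. Their poses are not given: they have to be found in the camera images.
- pot_vase: the tallest piece, 130 mm high: slim straight tube, 38 mm across from 16 mm above its underside to the top, on a foot 48 mm across and 8 mm high; grip the tube anywhere, best near the top; 0.2 kg; solid, plain terracotta, round about its z axis, which points up; origin at the centre of its underside
- pot_bottle: the second tallest, 100 mm high: bottle with a thin neck; body 50 mm across up to 40 mm, sloping in to a straight neck 26 mm across from 56 mm to the top at 100 mm; grip the neck; 0.16 kg; solid, plain terracotta, round about its z axis, which points up; origin at the centre of its underside
- pot_squat: the third, 75 mm high: squat flask with a thick neck; body 56 mm across up to 26 mm, sloping in to a straight neck 34 mm across from 37 mm to the top at 75 mm; grip the neck; 0.14 kg; solid, plain terracotta, round about its z axis, which points up; origin at the centre of its underside
- pot_beaker: the shortest, 50 mm high: plain straight pot, 48 mm across from 8 mm to 46 mm; grip its side; 0.1 kg. Low loose clutter (eraser, clip, sharpener; up to 35 mm high) lies to the left and right between the four pieces, so fingers that close along x are clearest; solid, plain terracotta, round about its z axis, which points up; origin at the centre of its underside
- disc_1: cork disc 1 of the row of four, counted from the robot's left (+y): 58 mm across, fixed on a low dark wooden board; origin at the centre of its underside, its top 4 mm higher (22 mm above the table). Discs stand about 85 mm apart. The board (100 x 560 mm, 18 mm high) may be turned a little; a lip 41 to 47 mm behind the row rises 24 mm above the table
- disc_2: cork disc 2 of the row of four, counted from the robot's left (+y): 58 mm across, fixed on a low dark wooden board; origin at the centre of its underside, its top 4 mm higher (22 mm above the table). Discs stand about 85 mm apart. The board (100 x 560 mm, 18 mm high) may be turned a little; a lip 41 to 47 mm behind the row rises 24 mm above the table
- disc_3: cork disc 3 of the row of four, counted from the robot's left (+y): 58 mm across, fixed on a low dark wooden board; origin at the centre of its underside, its top 4 mm higher (22 mm above the table). Discs stand about 85 mm apart. The board (100 x 560 mm, 18 mm high) may be turned a little; a lip 41 to 47 mm behind the row rises 24 mm above the table
- disc_4: cork disc 4 of the row of four, counted from the robot's left (+y): 58 mm across, fixed on a low dark wooden board; origin at the centre of its underside, its top 4 mm higher (22 mm above the table). Discs stand about 85 mm apart. The board (100 x 560 mm, 18 mm high) may be turned a little; a lip 41 to 47 mm behind the row rises 24 mm above the table
- tape_roll: roll of brown tape lying flat, 90 mm across and 48 mm high, loose on one end of the board, beyond the row (about 0.1 m from the nearest disc's centre, in line with it); it marks the end of the row for the tallest piece, and stands at either end; origin at the centre of its underside. Must stay where it is
- ink_bottle: small round brown ink bottle with a white cap, 43 mm across and 60 mm high, loose on the other end of the board; marks the end for the shortest piece; origin at the centre of its underside. Must stay where it is
Mind the look-alikes: they are no part of the job. Leave any blue or green look-alike of the pot_vase alone.

How it is judged:
At the end, for the whole second after the job is handed in: each piece stands on its disc, its axis within 12 mm of the disc's centre, in order of height from the tape roll's end (tallest) to the ink bottle's end (shortest); all upright (within 0.1 rad), their undersides on the discs' tops (19 to 27 mm above the table), at rest and released (((horizontal distance between tape_roll and disc_1 below 0.2 m and horizontal distance between pot_vase and disc_1 below 0.012 m and horizontal distance between pot_bottle and disc_2 below 0.012 m and horizontal distance between pot_squat and disc_3 below 0.012 m and horizontal distance between pot_beaker and disc_4 below 0.012 m) or (horizontal distance between tape_roll and disc_4 below 0.2 m and horizontal distance between pot_vase and disc_4 below 0.012 m and horizontal distance between pot_bottle and disc_3 below 0.012 m and horizontal distance between pot_squat and disc_2 below 0.012 m and horizontal distance between pot_beaker and disc_1 below 0.012 m)) and angle between each of pot_vase, pot_bottle, pot_squat, pot_beaker's own z axis and vertical below 0.1 rad and height (world z) of pot_vase between 0.019 and 0.027 m and linear speed of each of pot_vase, pot_bottle, pot_squat, pot_beaker below 0.02 m/s and height (world z) of pot_bottle between 0.019 and 0.027 m and height (world z) of pot_squat between 0.019 and 0.027 m and height (world z) of pot_beaker between 0.019 and 0.027 m); the robot touches nothing.
It fails at once if the tape roll or the ink bottle is moved by more than 20 mm (distance of any of tape_roll, ink_bottle from where it was at the start of the episode above 0.02 m).
It also fails if it takes over 115 s, if anything falls off the work surface, if the arm or the gripper's body presses on something with over 40 N, if the wrist force passes 120 N, or if a joint passes its speed limit or range.

## Robot

A 7-joint arm with a two-finger parallel gripper is mounted at the origin on a cart in front of the work surface, level with it; the furniture and walls round the work are solid. World frame = base frame: x ahead of the robot, y to its left, z up, the work surface at z = 0. Lengths are in m, angles in rad, forces in N, time in s.
With the tool pointing down it reaches from about 0.35 to 0.9 m from the base axis. Payload 7.2 kg.
Tool frame: the origin (TCP) lies on the centre line of the jaws, within the pads' length; the fingertips stand manip.nose_length ahead of it and the grasp point (between the pads) lies 2 mm behind it (manip.nose_length is the distance from the TCP to the fingertips, in m); z points along the fingers, x is the direction in which the jaws open and shut, and the axes are right-handed (so a half turn about z gives the same grasp; the last joint's range is limited). The gripper opens to 85 mm and grips with 20 to 120 N. Pads are 22 mm wide; open, the fingers measure 114 mm over their backs; the gripper's body (76 mm by 85 mm) begins 54 mm behind the grasp point. The pads swing forward as they close: fully open they stand 13 mm farther back than shut.
Start: joints at [-0.068, 0.411, -0.013, 1.596, 0.006, 1.134, -0.082], TCP at [0.625, -0, 0.248] pointing down, gripper open.
Joint ranges: [-2.95, 2.95], [-0.29, 1.99], [-1.47, 1.44], [0.14, 2.54], [-1.03, 4.17], [0.13, 1.85], [-2.86, 2.86]. Speed limits (rad/s): [2.39, 2.39, 3.01, 3.01, 3.14, 3.14, 3.14].

## Interface

Orientations are given as a rotation vector (axis times angle).
In Python, from bench import sensors, imaging, manip gives the robot as it stands.
- The arm moves only by the tool play_rows, never from a script. Its argument "increments" is text: rows parted by semicolons, each of 7 numbers parted by spaces: the opening in per cent of the stroke, from 0 (shut) to 100 (fully open), then the shift along the tool's x, y, z in units of 40 mm (1.0 is 40 mm), then the turn, a rotation vector about the tool's x, y, z in units of 5 degrees (1.0 is 5 degrees). In form: jaw dx dy dz wx wy wz; .... A call has 1 to 5 rows; each row shifts and turns the commanded pose from where the row before left it, along the tool's axes as they then stand; what a row does not reach is not made up. A row lasts 1/12 s, in which the tool goes at most 41.7 mm and 7.16 degrees, less where a joint would pass 70% of its speed; a pose out of reach is approached as far as the arm can. A call is refused whole if a number of a shift passes 1 or a number of a turn 1, either way. A call with a gripper value outside its range is refused whole. The fingers move at their own pace and stop on an object; "force" is the grip in N (left out, the last holds). Time passes only in rows, so rows that do not move let the fingers close. It gives the time, the measured TCP pose, the force and the opening at its end, in the units of the state.
- sensors.get_state(): the state, without advancing time (a new reading comes with each control period).
- imaging.capture(name): name is "scene" or "side" or "wrist"; returns a dict with "image" (400x640x3 uint8, red, green, blue), "fov_y" (degrees; the focal length in pixels is half the picture's height over the tangent of half this angle, whatever the lens; pixels are square), "cx", "cy" (the principal point, pixels), "k1" (the pictures are not rectified: a ray, as slopes to the right and down, at radius r is drawn at 1 + k1 r^2 times it, then the intrinsics apply), "cam_to_world" (4x4, takes a point from camera to world coordinates). Camera axes: x right, y up, looking along -z (the intrinsics and any distortion apply to the point x, -y, -z); pixel columns grow to the right and rows downward; lengths in m; the calibration is good to about 2 mm. A picture is of the moment at which its call begins. There is no depth.
- manip.sign_off(): hands the job in, once; it reports no verdict.
The state is a dict: "clock": time; "joints": joint angles; "dq": joint speeds; "joint_torque": joint torques, N m; "tool_pos": TCP position; "tool_rot": TCP orientation; "ft_force": force on the tool from outside, world axes, zero at the start; "ft_torque": the same for the moment, N m; "grip_width": opening from 0.0 (shut) to 1.0 (fully open).
Only numpy, scipy, OpenCV 4.12 (cv2) and the standard library are available. Lean on these libraries where they do the work, as an engineer would, in place of code of your own. Each camera call takes 0.05 s, during which the arm holds its last target.

## Working session

There is one attempt and no reset: what is moved stays moved. The work goes in short steps, Python scripts to look and compute and a tool call to move; the robot and the scene stay as the last step left them, time stands still between calls to the robot, and variables do not carry over. Pictures are saved under pics/ and viewed, and the job is handed in when it is done.

Besides the shell and the picture viewer there is one more tool, called after "Emit:" by a JSON object that holds its "api" and its "payload". play_rows: Moves the arm, as the interface text tells. Its arguments: {"type":"object","properties":{"increments":{"type":"string"},"force":{"type":"number"}},"required":["increments"]}

```bash
ls; mkdir -p pics
python3 - <<'E'
from bench import sensors, imaging, manip
import cv2
print(sensors.get_state(), manip.nose_length)
for n in ("scene","side","wrist"):
    c=imaging.capture(n); cv2.imwrite(f"pics/{n}0.png",c["image"][:,:,::-1])
    print(n,c["fov_y"],c["cx"],c["cy"],c["k1"],c["cam_to_world"].round(3).tolist() if hasattr(c["cam_to_world"],'round') else c["cam_to_world"])
E
```

```text
pics
{'clock': 0.0, 'joints': array([-0.06819795,  0.41188555, -0.01270564,  1.59706157,  0.00563634,
        1.13431939, -0.08220028]), 'dq': array([ 0.00065238, -0.00030562, -0.0001512 , -0.00071025, -0.00161683,
       -0.00011294, -0.00081259]), 'joint_torque': array([-1.18789325e-03, -6.00636005e+01,  6.81361444e-01, -2.99419034e+01,
        1.37590774e-02,  1.04116063e-02,  2.51732433e-05]), 'tool_pos': array([ 6.24517345e-01, -5.69203424e-05,  2.47454874e-01]), 'tool_rot': array([ 3.14143957e+00,  5.01709945e-05, -2.56218434e-03]), 'ft_force': array([-0.62505209,  0.88716369, -0.27949782]), 'ft_torque': array([-0.05592596, -0.01200898,  0.07281346]), 'grip_width': 0.995771954090004} 0.017
scene 49.55438509898014 320.60037279974983 202.75550234776085 -0.02535624413693847 [[-0.892, 0.331, -0.306, 0.263], [-0.451, -0.634, 0.628, 0.557], [0.014, 0.699, 0.715, 0.832], [0.0, 0.0, 0.0, 1.0]]
side 51.45853724361816 323.6497495176362 199.8515678302978 0.03533537602981016 [[-0.99, 0.073, -0.117, 0.45], [-0.137, -0.413, 0.9, 1.082], [0.017, 0.908, 0.419, 0.584], [0.0, 0.0, 0.0, 1.0]]
wrist 69.49405427115467 318.08331550874556 199.56417560124663 0.013612741889976344 [[1.0, -0.001, 0.002, 0.625], [0.0, 0.953, 0.302, 0.077], [-0.002, -0.302, 0.953, 0.373], [0.0, 0.0, 0.0, 1.0]]
```

View pics/scene0.png

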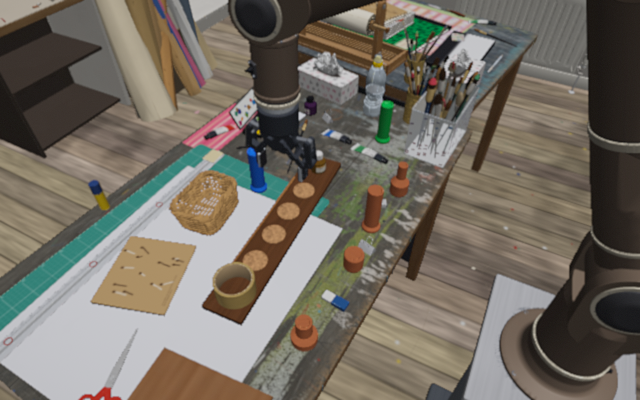

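View pics/side0.png

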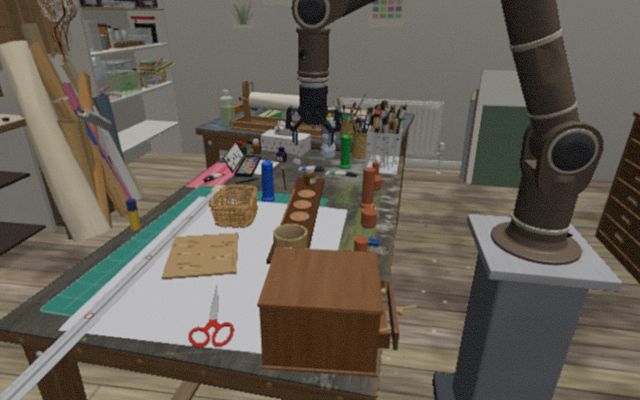

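View pics/wrist0.png

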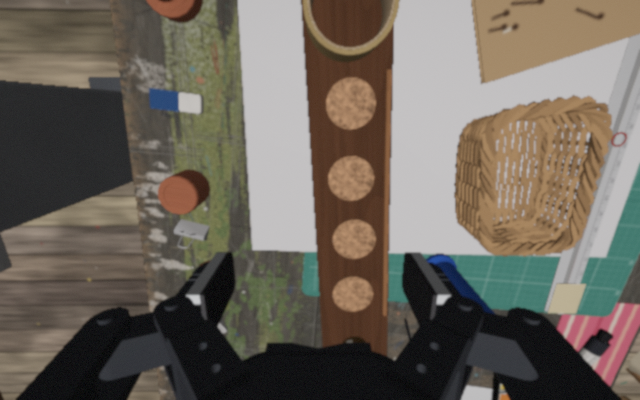

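```bash
cat > h.py <<'E'
import numpy as np, cv2
from bench import sensors, imaging, manip
def K(c):
    h=c["image"].shape[0]; f=h/2/np.tan(np.radians(c["fov_y"])/2)
    return np.array([[f,0,c["cx"]],[0,f,c["cy"]],[0,0,1.]]), np.array([c["k1"],0,0,0,0.])
def ray(c,uv):
    k,d=K(c); p=cv2.undistortPoints(np.array(uv,float).reshape(-1,1,2),k,d)[:,0]
    M=np.array(c["cam_to_world"]); v=np.c_[p[:,0],-p[:,1],-np.ones(len(p))]@M[:3,:3].T
    return M[:3,3],v
def onplane(c,uv,z):
    o,v=ray(c,uv); return o+v*((z-o[2])/v[:,2])[:,None]
def proj(c,P):
    k,d=K(c); M=np.linalg.inv(np.array(c["cam_to_world"])); q=np.atleast_2d(P)@M[:3,:3].T+M[:3,3]
    q=q*[1,-1,-1]; return cv2.projectPoints(q,np.zeros(3),np.zeros(3),k,d)[0][:,0]
def shot(n,tag):
    c=imaging.capture(n); cv2.imwrite(f"pics/{tag}.png",c["image"][:,:,::-1]); return c
def blobs(c,lo,hi,amin=60):
    hsv=cv2.cvtColor(c["image"],cv2.COLOR_RGB2HSV)
    m=cv2.inRange(hsv,np.array(lo),np.array(hi))
    m=cv2.morphologyEx(m,cv2.MORPH_OPEN,np.ones((3,3)))
    cs,_=cv2.findContours(m,cv2.RETR_EXTERNAL,cv2.CHAIN_APPROX_NONE)
    return [k for k in cs if cv2.contourArea(k)>amin],m
E
python3 - <<'E'
from h import *
a=cv2.imread('pics/scene0.png');b=cv2.imread('pics/wrist0.png')
cv2.imwrite('pics/scene0c.png',cv2.resize(a[130:360,200:440],None,fx=2.5,fy=2.5,interpolation=cv2.INTER_CUBIC)[:600])
for n,im,pts in (('scene',a,[(373,215),(354,262),(304,340),(400,188),(372,195),(303,190),(274,234),(400,165)]),('wrist',b,[(180,192),(350,100),(350,180),(353,240),(352,294),(380,100)])):
    h=cv2.cvtColor(im,cv2.COLOR_BGR2HSV)
    print(n,[h[y,x].tolist() for x,y in pts])
E
```

```text
scene [[9, 168, 102], [10, 163, 149], [10, 160, 164], [10, 165, 125], [10, 166, 120], [15, 119, 173], [15, 117, 179], [10, 164, 162]]
wrist [[9, 138, 151], [14, 106, 154], [14, 100, 179], [14, 101, 177], [14, 101, 172], [11, 151, 76]]
```

View pics/scene0c.png

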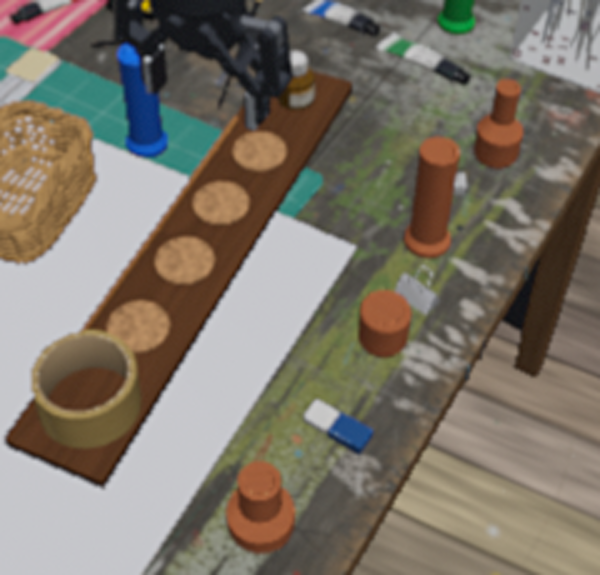

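```bash
cat >> h.py <<'E'
from scipy.optimize import least_squares
def cfit(P,r):
    f=lambda q:np.hypot(P[:,0]-q[0],P[:,1]-q[1])-r
    s=least_squares(f,P[:,:2].mean(0)+1e-4,loss='soft_l1',f_scale=0.001); return s.x,np.sqrt(np.mean(s.fun**2))
def axis_of(c,k,h,rt,rb,zb=0.0,half=0.8):
    """k contour; top rim far arc on z=zb+h radius rt, foot near arc on z=zb radius rb"""
    p=k[:,0].astype(float)+0.0
    out=[]
    M=np.array(c["cam_to_world"])
    for z,r,s in ((zb+h,rt,1),(zb,rb,-1)):
        P=onplane(c,p,z)
        d=P[:,:2].mean(0)-M[:2,3]; d/=np.linalg.norm(d)
        t=P[:,:2]@d*s
        q=P[t>t.max()-half*r]
        x,e=cfit(q,r)
        # start guess refine: centre must be on the inner side
        if ((q[:,:2].mean(0)-x)@d)*s<0:
            f=lambda w:np.hypot(q[:,0]-w[0],q[:,1]-w[1])-r
            so=least_squares(f,q[:,:2].mean(0)-s*d*r); x=so.x; e=np.sqrt(np.mean(so.fun**2))
        out.append((x.round(4).tolist(),round(float(e)*1000,2)))
    return out
E
cat > m0.py <<'E'
from h import *
import sys
tag=sys.argv[1]
SP={'vase':(.13,.019,.024),'bottle':(.10,.013,.025),'squat':(.075,.017,.028),'beaker':(.05,.024,.024)}
for n,g in (('scene',{'vase':(373,205),'bottle':(400,178),'squat':(304,333),'beaker':(354,260)}),('side',{'vase':(368,185),'squat':(361,243),'beaker':(369,216)})):
    c=shot(n,n+tag)
    ks,m=blobs(c,(5,140,50),(12,255,255))
    for k in ks:
        ctr=k[:,0].mean(0)
        print(n,ctr.round(0),cv2.boundingRect(k),cv2.contourArea(k))
        if n=='scene':
          for q,uv in g.items():
            if np.hypot(*(ctr-uv))<15: print('   ',q,axis_of(c,k,*SP[q]))
for n in ('wrist','scene'):
    c=shot(n,n+tag)
    ks,m=blobs(c,(12,85,110),(18,130,220),100)
    for k in ks:
        P=onplane(c,k[:,0],.022); x,e=cfit(P,.029); mm=cv2.moments(k); u=[mm['m10']/mm['m00'],mm['m01']/mm['m00']]
        if e<.004: print(n,'disc',np.round(u,1),x.round(4),round(e*1000,2),onplane(c,[u],.022).round(4))
E
python3 m0.py a
```

```text
scene [304. 333.] (291, 315, 27, 36) 676.0
    squat [([0.4707, 0.1962], 0.57), ([0.4745, 0.1874], 1.06)]
scene [227. 309.] (205, 296, 45, 26) 357.5
scene [234. 285.] (221, 278, 27, 15) 252.0
scene [353. 259.] (344, 247, 20, 25) 390.5
    beaker [([0.4572, -0.0158], 1.24), ([0.4621, -0.0316], 1.3)]
scene [373. 209.] (362, 185, 21, 48) 626.0
    vase [([0.4681, -0.1539], 1.29), ([0.4702, -0.1623], 1.11)]
scene [400. 180.] (391, 162, 18, 35) 386.0
    bottle [([0.4496, -0.3058], 1.12), ([0.451, -0.3194], 1.98)]
scene [288. 220.] (244, 160, 95, 126) 1848.0
side [361. 244.] (355, 237, 12, 15) 132.5
side [370. 195.] (361, 162, 20, 65) 679.5
wrist disc [352.2 293.5] [ 0.6731 -0.1751] 0.53 [[ 0.6731 -0.1745  0.022 ]]
wrist disc [353.4 238.7] [ 0.6717 -0.0897] 0.48 [[ 0.6717 -0.0891  0.022 ]]
wrist disc [350.2 177.9] [ 0.6647 -0.0067] 0.55 [[ 0.6647 -0.006   0.022 ]]
wrist disc [350.  102.9] [0.6613 0.0818] 0.49 [[0.6613 0.0826 0.022 ]]
scene disc [255.2 259.7] [0.6613 0.0811] 3.02 [[0.6609 0.0804 0.022 ]]
scene disc [273.3 233.7] [ 0.6648 -0.0072] 1.64 [[ 0.6647 -0.0066  0.022 ]]
scene disc [287.9 210.7] [ 0.6716 -0.0905] 1.96 [[ 0.6715 -0.09    0.022 ]]
scene disc [303.5 190. ] [ 0.6724 -0.1761] 1.99 [[ 0.6723 -0.1756  0.022 ]]
```

Emit:
{"api": "play_rows", "payload": {"increments": "100 -0.83 0.12 0.34 0 0 0;100 -0.83 0.12 0.34 0 0 0;100 -0.83 0.12 0.34 0 0 0;100 -0.83 0.12 0.34 0 0 0;100 -0.83 0.12 0.34 0 0 0", "force": 40}}

```text
clock: 0.77
tool_pos: [0.4574, -0.0242, 0.1798]
tool_rot: [3.142, -0.0, 0.001]
ft_force: [0.1, -0.7, 0.1]
grip_width: 1.001
```

Emit:
{"api": "play_rows", "payload": {"increments": "100 0 0 0 0 0 0;100 0 0 0 0 0 0"}}

```text
clock: 0.93
tool_pos: [0.4569, -0.0245, 0.1799]
tool_rot: [3.141, -0.001, -0.003]
ft_force: [0.7, 0.1, 0.7]
grip_width: 1.001
```

```bash
cat > w.py <<'E'
from h import *
import sys
tag,h,rt=sys.argv[1],float(sys.argv[2]),float(sys.argv[3])
c=shot('wrist','w'+tag); s=sensors.get_state(); print(s['clock'],s['tool_pos'].round(4),s['tool_rot'].round(4),s['grip_width'])
ks,m=blobs(c,(3,100,40),(13,255,255),150); cv2.imwrite(f'pics/m{tag}.png',m)
for k in ks: print(k[:,0].mean(0).round(0),cv2.boundingRect(k),cv2.contourArea(k))
E
python3 w.py 1 .05 .024
```

```text
0.9833 [ 0.4592 -0.0241  0.1807] [-3.1416e+00  3.0000e-04 -1.6000e-03] 1.003709372162325
[474. 387.] (462, 368, 26, 32) 381.5
[329. 312.] (309, 271, 42, 78) 2483.5
[320. 188.] (296, 161, 50, 54) 2011.5
[532. 149.] (459, 0, 153, 317) 30877.5
```

View pics/w1.png

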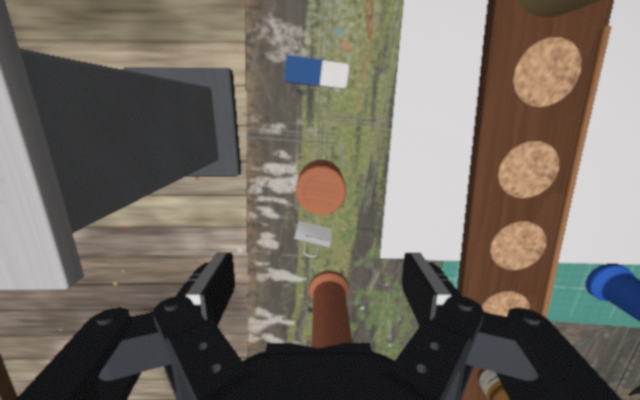

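Run:
```python
from h import *
c=shot('wrist','w1b')
hsv=cv2.cvtColor(c["image"],cv2.COLOR_RGB2HSV)
print(hsv[160:216:4,320].tolist())
m=cv2.inRange(hsv,np.array((3,100,140)),np.array((13,255,255)))
m=cv2.morphologyEx(m,cv2.MORPH_OPEN,np.ones((3,3)))
for k in cv2.findContours(m,0,1)[0]:
    if cv2.contourArea(k)>800:
        P=onplane(c,k[:,0],.05); print(cv2.boundingRect(k),cfit(P,.0235))
        (u,r)=cv2.minEnclosingCircle(k); print(onplane(c,[u],.05))
```

```text
[[20, 104, 101], [8, 138, 83], [9, 135, 160], [9, 134, 173], [9, 132, 174], [10, 133, 175], [10, 133, 174], [9, 133, 172], [9, 132, 172], [9, 132, 174], [10, 133, 174], [9, 133, 175], [9, 132, 178], [9, 130, 178]]
(293, 167, 50, 48) (array([ 0.45850026, -0.02016644]), np.float64(0.0011975962759597123))
[[ 0.45857131 -0.01923286  0.05      ]]
```

Emit:
{"api": "play_rows", "payload": {"increments": "100 0.01 -0.1 0.8 0 0 0;100 0 0 0.9 0 0 0;100 0 0 0.9 0 0 0;100 0 0 0.8 0 0 0;100 0 0 0.4 0 0 0"}}

```text
clock: 1.45
tool_pos: [0.4597, -0.0196, 0.0254]
tool_rot: [-3.141, -0.001, 0.003]
ft_force: [-0.5, 0.3, 0.1]
grip_width: 1.002
```

Emit:
{"api": "play_rows", "payload": {"increments": "0 0 0 0 0 0 0;0 0 0 0 0 0 0;0 0 0 0 0 0 0;0 0 0 0 0 0 0;0 0 0 0 0 0 0"}}

```text
clock: 1.87
tool_pos: [0.4609, -0.0199, 0.0298]
tool_rot: [-3.141, -0.0, -0.005]
ft_force: [0.7, -0.3, 4.2]
grip_width: 0.555
```

Emit:
{"api": "play_rows", "payload": {"increments": "0 0 0 0 0 0 0;0 0 0 0 0 0 0;0 0 0 0 0 0 0"}}

```text
clock: 2.12
tool_pos: [0.4609, -0.02, 0.0297]
tool_rot: [-3.141, 0.0, -0.005]
ft_force: [0.1, 0.3, 9.0]
grip_width: 0.551
```

Emit:
{"api": "play_rows", "payload": {"increments": "0 0 0 -0.5 0 0 0;0 0 0 -0.9 0 0 0;0 0 0 -0.9 0 0 0;0 0 0 -0.7 0 0 0;0 0.4 0.3 0 0 0 0"}}

```text
clock: 2.53
tool_pos: [0.4763, -0.0303, 0.1541]
tool_rot: [-3.14, -0.004, -0.011]
ft_force: [1.6, -0.9, -0.8]
grip_width: 0.555
```

Emit:
{"api": "play_rows", "payload": {"increments": "0 0.8 0.6 0 0 0 0;0 0.8 0.6 0 0 0 0;0 0.8 0.6 0 0 0 0;0 0.8 0.6 0 0 0 0;0 0.8 0.6 0 0 0 0"}}

```text
clock: 2.95
tool_pos: [0.6366, -0.1533, 0.1489]
tool_rot: [3.142, 0.0, 0.001]
ft_force: [0.8, 0.8, -0.7]
grip_width: 0.552
```

Emit:
{"api": "play_rows", "payload": {"increments": "0 0.6 0.4 0 0 0 0;0 0.3 0.15 0 0 0 0;0 0 0 0 0 0 0;0 0 0 0 0 0 0"}}

```text
clock: 3.28
tool_pos: [0.671, -0.1741, 0.1479]
tool_rot: [-3.141, 0.001, 0.001]
ft_force: [-0.3, 0.6, -1.2]
grip_width: 0.554
```

```bash
python3 w.py 2 .05 .024
```

```text
3.3333 [ 0.6706 -0.1734  0.1481] [-3.1409e+00 -3.0000e-04  1.7000e-03] 0.5509270216994211
[ 79. 344.] (19, 291, 121, 109) 4771.0
[ 58. 188.] (0, 149, 132, 87) 6438.5
[325. 156.] (249, 0, 127, 340) 34127.5
```

View pics/w2.png

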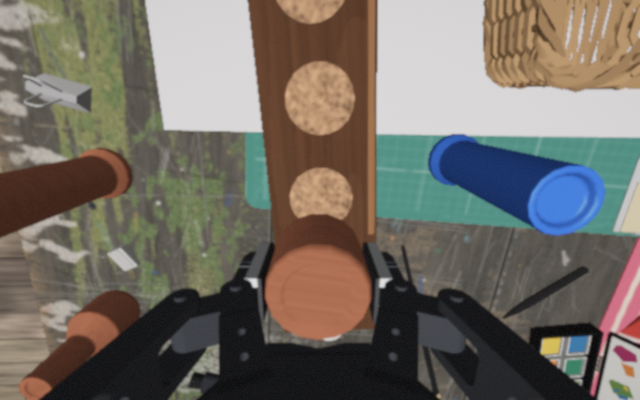

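```bash
cat > topfit.py <<'E'
from h import *
def topfit(c,z,r,box,vmin=140,smin=90):
    hsv=cv2.cvtColor(c["image"],cv2.COLOR_RGB2HSV)
    m=cv2.inRange(hsv,np.array((3,smin,vmin)),np.array((13,255,255)))
    x0,y0,x1,y1=box; mm=np.zeros_like(m); mm[y0:y1,x0:x1]=m[y0:y1,x0:x1]
    mm=cv2.morphologyEx(mm,cv2.MORPH_OPEN,np.ones((5,5)))
    ks=cv2.findContours(mm,0,1)[0]; k=max(ks,key=cv2.contourArea)
    return cv2.boundingRect(k),cfit(onplane(c,k[:,0],z),r)
E
python3 - <<'E'
from topfit import *
c=shot('wrist','w2b')
hsv=cv2.cvtColor(c["image"],cv2.COLOR_RGB2HSV); print(hsv[210:345:6,318].tolist())
print(topfit(c,.17,.0235,(250,200,390,345),150), sensors.get_state()['tool_pos'])
E
```

```text
[[14, 98, 185], [8, 141, 83], [8, 138, 85], [7, 140, 82], [8, 140, 84], [7, 140, 84], [9, 139, 132], [9, 132, 170], [9, 134, 171], [9, 133, 173], [10, 133, 176], [9, 134, 170], [10, 133, 174], [9, 133, 173], [9, 132, 172], [9, 133, 173], [9, 133, 177], [9, 132, 172], [9, 132, 174], [9, 130, 176], [9, 132, 179], [9, 132, 179], [18, 26, 98]]
((266, 248, 103, 91), (array([ 0.6700949 , -0.17173335]), np.float64(0.001758074652963248))) [ 0.67044006 -0.1730074   0.14834309]
```

Emit:
{"api": "play_rows", "payload": {"increments": "0 0.06 0.07 0.8 0 0 0;0 0 0 0.8 0 0 0;0 0 0 0.5 0 0 0;0 0 0 0.3 0 0 0;0 0 0 0 0 0 0"}}

```text
clock: 3.8
tool_pos: [0.6723, -0.1757, 0.0515]
tool_rot: [-3.141, -0.001, 0.004]
ft_force: [-0.1, -0.7, -1.9]
grip_width: 0.549
```

Emit:
{"api": "play_rows", "payload": {"increments": "0 0 0 0.03 0 0 0;0 0 0 0.02 0 0 0;0 0 0 0 0 0 0"}}

```text
clock: 4.05
tool_pos: [0.674, -0.1765, 0.051]
tool_rot: [3.142, 0.001, 0.002]
ft_force: [0.5, 0.0, -1.5]
grip_width: 0.555
```

Emit:
{"api": "play_rows", "payload": {"increments": "0 0 0 0.03 0 0 0;0 0 0 0.03 0 0 0;0 0 0 0 0 0 0"}}

```text
clock: 4.3
tool_pos: [0.6743, -0.1767, 0.05]
tool_rot: [3.142, 0.0, 0.002]
ft_force: [-2.8, 0.8, 12.2]
grip_width: 0.552
```

Contact. Release and lift.

Emit:
{"api": "play_rows", "payload": {"increments": "100 0 0 0 0 0 0;100 0 0 0 0 0 0;100 0 0 0 0 0 0;100 0 0 0 0 0 0;100 0 0 -0.3 0 0 0"}}

```text
clock: 4.72
tool_pos: [0.6722, -0.1764, 0.0576]
tool_rot: [-3.141, -0.0, 0.007]
ft_force: [-1.1, -0.3, -0.6]
grip_width: 1.0
```

Emit:
{"api": "play_rows", "payload": {"increments": "100 0 0 -0.9 0 0 0;100 0 0 -0.9 0 0 0;100 0 0 -0.9 0 0 0;100 0 0 0 0 0 0;100 0 0 0 0 0 0"}}

```text
clock: 5.13
tool_pos: [0.6755, -0.1773, 0.1719]
tool_rot: [3.14, -0.0, 0.01]
ft_force: [-0.7, -0.5, -0.1]
grip_width: 1.002
```

Run:
```python
from topfit import *
c=shot('wrist','w3')
print(topfit(c,.072,.0235,(220,100,420,345),145), sensors.get_state()['tool_pos'])
```

```text
((289, 179, 54, 52), (array([ 0.67348998, -0.17672691]), np.float64(0.0012285018327668985))) [ 0.67424386 -0.17690371  0.16951137]
```

View pics/w3.png

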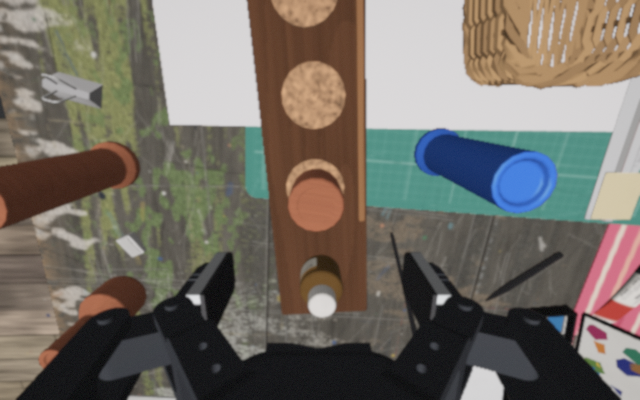

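Emit:
{"api": "play_rows", "payload": {"increments": "100 -0.46 -0.84 -0.1 0 0 0;100 -0.46 -0.84 -0.1 0 0 0;100 -0.46 -0.84 -0.1 0 0 0;100 -0.46 -0.84 0 0 0 0;100 -0.46 -0.84 0 0 0 0"}}

```text
clock: 5.6
tool_pos: [0.5798, -0.0075, 0.1787]
tool_rot: [3.142, -0.0, -0.004]
ft_force: [0.4, -0.2, -0.8]
grip_width: 0.997
```

Emit:
{"api": "play_rows", "payload": {"increments": "100 -0.46 -0.84 0 0 0 0;100 -0.46 -0.84 0 0 0 0;100 -0.46 -0.84 0 0 0 0;100 -0.46 -0.84 0 0 0 0;100 -0.46 -0.84 0 0 0 0"}}

```text
clock: 6.02
tool_pos: [0.4877, 0.1602, 0.1787]
tool_rot: [3.141, 0.0, -0.004]
ft_force: [0.1, 0.5, -0.6]
grip_width: 1.002
```

Emit:
{"api": "play_rows", "payload": {"increments": "100 -0.46 -0.84 0 0 0 0;100 0 0 0 0 0 0;100 0 0 0 0 0 0"}}

```text
clock: 6.27
tool_pos: [0.4694, 0.1948, 0.1789]
tool_rot: [3.141, 0.008, -0.004]
ft_force: [0.3, 0.0, -0.4]
grip_width: 0.998
```

Run:
```python
from topfit import *
c=shot('wrist','w4')
print(topfit(c,.075,.0165,(220,100,420,345),150), sensors.get_state()['tool_pos'])
```

```text
((295, 163, 53, 60), (array([0.4721014 , 0.20577567]), np.float64(0.0069992843989694))) [0.47050248 0.19293007 0.17896431]
```

View pics/w4.png

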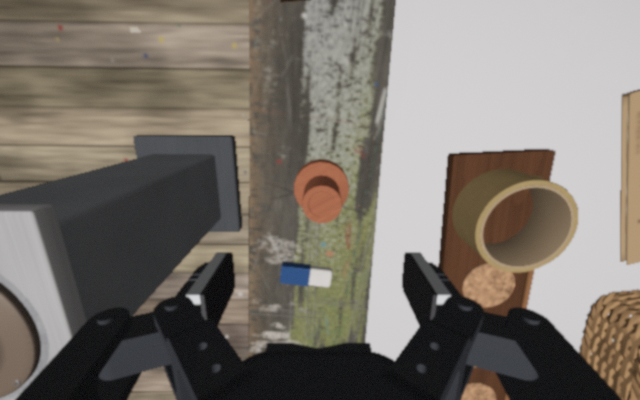

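Run:
```python
from topfit import *
c=shot('wrist','w4b')
print(onplane(c,[(323,204)],.075),onplane(c,[(321.5,188)],.026),onplane(c,[(303,204),(343,204)],.075),onplane(c,[(294,188),(349,188)],.026))
im=cv2.imread('pics/w4b.png'); cv2.imwrite('pics/w4c.png',cv2.resize(im[140:240,270:370],None,fx=6,fy=6,interpolation=cv2.INTER_CUBIC))
```

```text
[[0.47440464 0.19320235 0.075     ]] [[0.47358987 0.19366813 0.026     ]] [[0.45762829 0.19314742 0.075     ]
 [0.49117399 0.19325778 0.075     ]] [[0.44608151 0.19358037 0.026     ]
 [0.50108385 0.19375287 0.026     ]]
```

View pics/w4c.png

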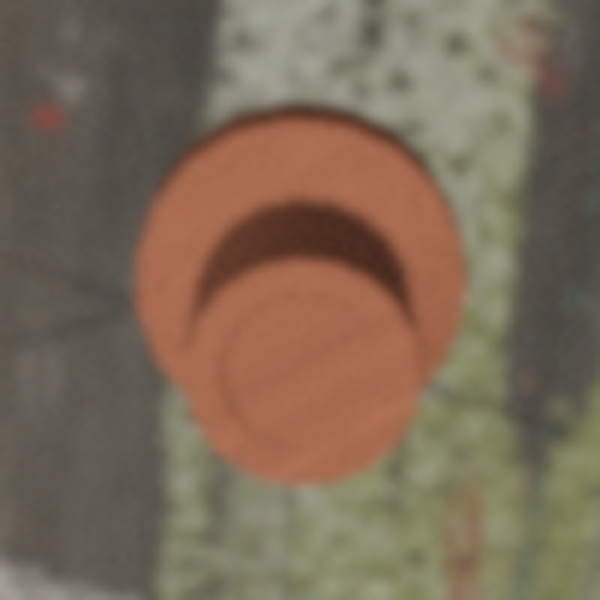

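Emit:
{"api": "play_rows", "payload": {"increments": "100 0.05 -0.04 0.7 0 0 0;100 0 0 0.9 0 0 0;100 0 0 0.9 0 0 0;100 0 0 0.45 0 0 0;0 0 0 0 0 0 0"}}

```text
clock: 6.78
tool_pos: [0.4713, 0.1912, 0.0576]
tool_rot: [3.137, -0.004, -0.011]
ft_force: [-0.4, -0.1, -1.0]
grip_width: 0.885
```

Emit:
{"api": "play_rows", "payload": {"increments": "0 0 0 0 0 0 0;0 0 0 0 0 0 0;0 0 0 0 0 0 0;0 0 0 0 0 0 0;0 0 0 0 0 0 0"}}

```text
clock: 7.2
tool_pos: [0.4746, 0.1946, 0.0635]
tool_rot: [-3.14, 0.001, -0.005]
ft_force: [-0.3, -0.9, 5.3]
grip_width: 0.389
```

Emit:
{"api": "play_rows", "payload": {"increments": "0 0 0 0 0 0 0;0 0 0 0 0 0 0;0 0 0 0 0 0 0"}}

```text
clock: 7.45
tool_pos: [0.4746, 0.1947, 0.0634]
tool_rot: [-3.141, 0.0, -0.005]
ft_force: [0.4, -0.7, 7.6]
grip_width: 0.392
```

Emit:
{"api": "play_rows", "payload": {"increments": "0 0 0 -0.5 0 0 0;0 0 0 -0.8 0 0 0;0 0 0 -0.8 0 0 0;0 0 0 -0.7 0 0 0;0 0.3 0.4 0 0 0 0"}}

```text
clock: 7.87
tool_pos: [0.4862, 0.1829, 0.1799]
tool_rot: [-3.136, -0.008, -0.011]
ft_force: [1.1, 1.9, -2.0]
grip_width: 0.389
```

Emit:
{"api": "play_rows", "payload": {"increments": "0 0.55 0.79 0 0 0 0;0 0.55 0.79 0 0 0 0;0 0.55 0.79 0 0 0 0;0 0.55 0.79 0 0 0 0;0 0.55 0.79 0 0 0 0"}}

```text
clock: 8.28
tool_pos: [0.5961, 0.0188, 0.1745]
tool_rot: [-3.141, -0.001, -0.001]
ft_force: [0.5, 1.3, -0.6]
grip_width: 0.386
```

Emit:
{"api": "play_rows", "payload": {"increments": "0 0.55 0.79 0 0 0 0;0 0.55 0.79 0 0 0 0;0 0.55 0.79 0 0 0 0;0 0.25 0.38 0 0 0 0;0 0 0 0 0 0 0"}}

```text
clock: 8.7
tool_pos: [0.6726, -0.0961, 0.1737]
tool_rot: [3.138, -0.01, 0.001]
ft_force: [0.2, -0.8, -2.3]
grip_width: 0.387
```

Emit:
{"api": "play_rows", "payload": {"increments": "0 0 0 0 0 0 0"}}

```text
clock: 8.78
tool_pos: [0.6712, -0.091, 0.1735]
tool_rot: [3.142, -0.004, -0.001]
ft_force: [0.8, 1.2, -1.3]
grip_width: 0.386
```

Run:
```python
from topfit import *
c=shot('wrist','w5'); s=sensors.get_state()
print(s['tool_pos'],s['tool_rot'],s['grip_width'],topfit(c,s['tool_pos'][2]+.013,.0165,(250,200,390,380),150))
im=cv2.imread('pics/w5.png'); cv2.imwrite('pics/w5c.png',im)
```

```text
[ 0.67090892 -0.08908566  0.17362346] [-3.14074202e+00  2.14340870e-04  1.36622462e-03] 0.39008678903592137 ((284, 252, 70, 61), (array([ 0.67141268, -0.08925884]), np.float64(0.0009164526771511692)))
```

View pics/w5.png

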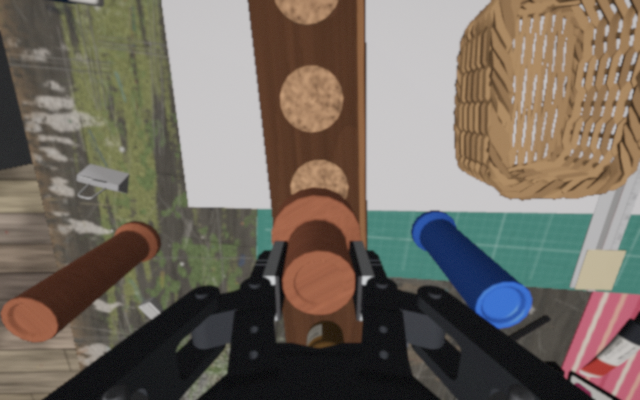

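Emit:
{"api": "play_rows", "payload": {"increments": "0 0.01 0.02 0.7 0 0 0;0 0 0 0.8 0 0 0;0 0 0 0.5 0 0 0;0 0 0 0.2 0 0 0;0 0 0 0 0 0 0"}}

```text
clock: 9.25
tool_pos: [0.67, -0.0883, 0.0858]
tool_rot: [-3.14, -0.003, 0.006]
ft_force: [0.4, -0.2, -0.7]
grip_width: 0.388
```

Emit:
{"api": "play_rows", "payload": {"increments": "0 0 0 0.03 0 0 0;0 0 0 0.03 0 0 0;0 0 0 0 0 0 0"}}

```text
clock: 9.5
tool_pos: [0.6722, -0.0893, 0.0845]
tool_rot: [-3.141, -0.002, -0.002]
ft_force: [-1.1, 0.7, 2.5]
grip_width: 0.388
```

Emit:
{"api": "play_rows", "payload": {"increments": "0 0 0 0.03 0 0 0;0 0 0 0 0 0 0"}}

```text
clock: 9.67
tool_pos: [0.6723, -0.0893, 0.0844]
tool_rot: [-3.141, -0.001, -0.002]
ft_force: [-5.1, 2.6, 10.7]
grip_width: 0.384
```

Emit:
{"api": "play_rows", "payload": {"increments": "100 0 0 0 0 0 0;100 0 0 0 0 0 0;100 0 0 0 0 0 0;100 0 0 0 0 0 0;100 0 0 -0.3 0 0 0"}}

```text
clock: 10.08
tool_pos: [0.6702, -0.0903, 0.092]
tool_rot: [-3.141, -0.0, 0.007]
ft_force: [-0.1, -0.1, -0.2]
grip_width: 0.999
```

Emit:
{"api": "play_rows", "payload": {"increments": "100 0 0 -0.8 0 0 0;100 0 0 -0.9 0 0 0;100 0 0 -0.9 0 0 0;100 0 0 0 0 0 0;100 0 0 0 0 0 0"}}

```text
clock: 10.5
tool_pos: [0.6734, -0.0907, 0.2022]
tool_rot: [3.141, -0.0, 0.01]
ft_force: [-0.6, 0.4, -1.1]
grip_width: 0.999
```

Run:
```python
from topfit import *
c=shot('wrist','w6'); s=sensors.get_state()
print(s['tool_pos'],s['tool_rot'])
```

```text
[ 0.67217982 -0.09053891  0.19982586] [ 3.14141742e+00 -1.90226778e-04  3.57409836e-03]
```

View pics/w6.png

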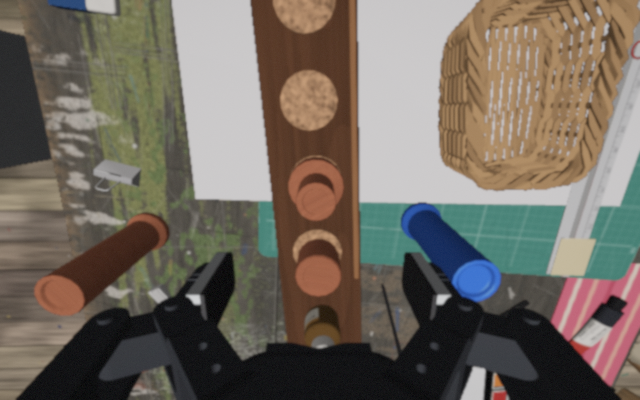

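Emit:
{"api": "play_rows", "payload": {"increments": "100 -0.69 0.69 0 0 0 0;100 -0.69 0.69 0 0 0 0;100 -0.69 0.69 0 0 0 0;100 -0.69 0.69 0 0 0 0;100 -0.69 0.69 0 0 0 0"}}

```text
clock: 10.97
tool_pos: [0.5314, -0.2291, 0.1968]
tool_rot: [-3.141, -0.0, 0.004]
ft_force: [-0.2, -0.1, -0.1]
grip_width: 1.0
```

Emit:
{"api": "play_rows", "payload": {"increments": "100 -0.69 0.69 0 0 0 0;100 -0.69 0.69 0 0 0 0;100 -0.69 0.69 0 0 0 0;100 0 0 0 0 0 0;100 0 0 0 0 0 0"}}

```text
clock: 11.38
tool_pos: [0.4483, -0.313, 0.1973]
tool_rot: [-3.141, 0.008, 0.004]
ft_force: [0.4, 1.0, 0.8]
grip_width: 1.001
```

Run:
```python
from topfit import *
c=shot('wrist','w7'); s=sensors.get_state()
print(s['tool_pos'],s['tool_rot'])
```

```text
[ 0.45008814 -0.31132037  0.19743152] [-3.14049242e+00  3.09920704e-03  2.21604120e-03]
```

View pics/w7.png

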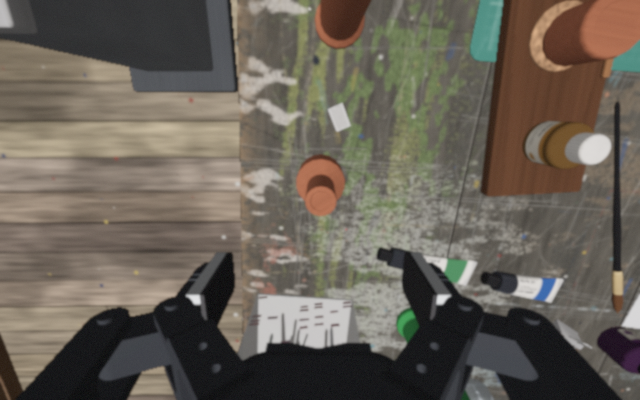

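Run:
```python
from topfit import *
c=shot('wrist','w7b')
print('top',onplane(c,[(321,201)],.1),'body',onplane(c,[(321,184)],.04), 'green foot',onplane(c,[(407,325)],.0),'jar/sheet',onplane(c,[(300,295),(355,302)],.0))
im=cv2.imread('pics/w7b.png'); cv2.imwrite('pics/w7c.png',cv2.resize(im[140:240,270:370],None,fx=6,fy=6,interpolation=cv2.INTER_CUBIC))
c=shot('scene','s7')
print('green',onplane(c,[(385,142)],0.0),onplane(c,[(385,104)],0.13))
im=cv2.imread('pics/s7.png'); cv2.imwrite('pics/s7c.png',cv2.resize(im[70:270,300:500],None,fx=3,fy=3,interpolation=cv2.INTER_CUBIC))
```

```text
top [[ 0.4523025  -0.30609106  0.1       ]] body [[ 0.45277351 -0.30727668  0.04      ]] green foot [[ 0.569852   -0.51465349  0.        ]] jar/sheet [[ 0.42582063 -0.46740492  0.        ]
 [ 0.49819478 -0.47817692  0.        ]]
green [[ 0.56076995 -0.50369824  0.        ]] [[ 0.57900124 -0.50819852  0.13      ]]
```

View pics/w7c.png

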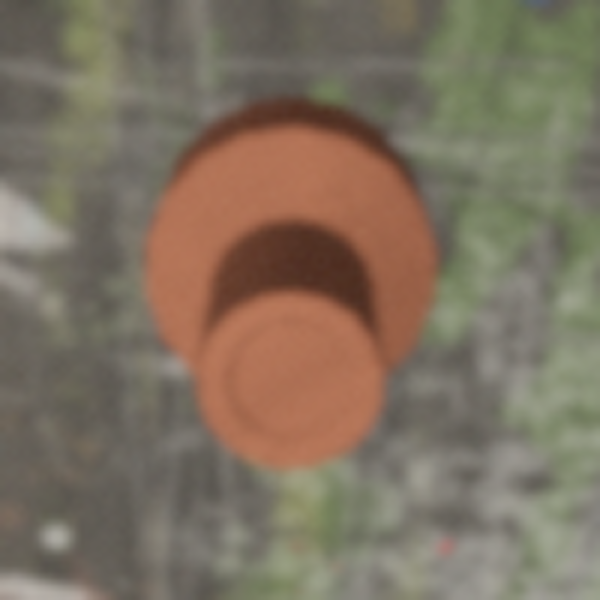

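View pics/s7c.png

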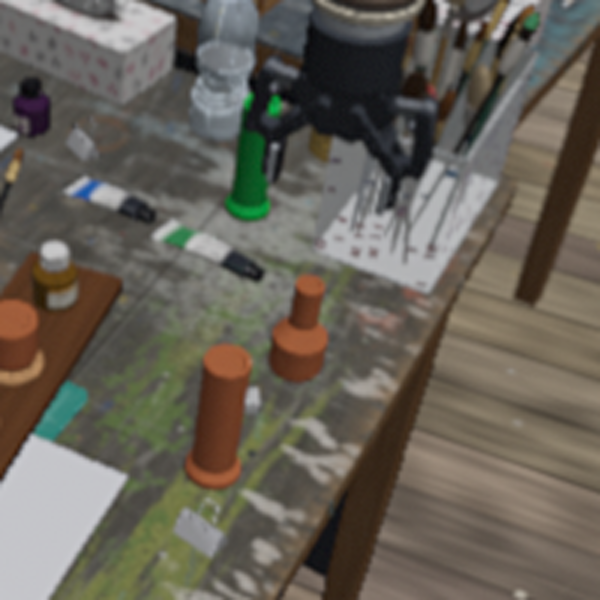

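Emit:
{"api": "play_rows", "payload": {"increments": "100 0.03 -0.09 0.7 0 0 0;100 0 0 0.9 0 0 0;100 0 0 0.8 0 0 0;100 0 0 0.4 0 0 0;100 0 0 0 0 0 0"}}

```text
clock: 11.95
tool_pos: [0.4511, -0.3045, 0.0821]
tool_rot: [-3.137, -0.005, 0.01]
ft_force: [-0.6, 0.1, -0.5]
grip_width: 1.001
```

Emit:
{"api": "play_rows", "payload": {"increments": "0 0 0 0 0 0 0;0 0 0 0 0 0 0;0 0 0 0 0 0 0;0 0 0 0 0 0 0;0 0 0 0 0 0 0"}}

```text
clock: 12.37
tool_pos: [0.4528, -0.3079, 0.0875]
tool_rot: [3.141, 0.0, 0.003]
ft_force: [-2.8, 1.2, -0.4]
grip_width: 0.303
```

Emit:
{"api": "play_rows", "payload": {"increments": "0 0 0 0 0 0 0;0 0 0 0 0 0 0;0 0 0 0 0 0 0;0 0 0 0 0 0 0"}}

```text
clock: 12.7
tool_pos: [0.4529, -0.308, 0.0874]
tool_rot: [3.141, -0.0, 0.003]
ft_force: [-0.4, 0.2, 7.5]
grip_width: 0.292
```

Emit:
{"api": "play_rows", "payload": {"increments": "0 0 0 -0.5 0 0 0;0 0 0 -0.9 0 0 0;0 0 0 -0.9 0 0 0;0 0 0 -0.9 0 0 0;0 0 0 -0.6 0 0 0"}}

```text
clock: 13.12
tool_pos: [0.4526, -0.3081, 0.2418]
tool_rot: [3.14, -0.0, 0.004]
ft_force: [0.5, -1.0, -0.6]
grip_width: 0.292
```

Emit:
{"api": "play_rows", "payload": {"increments": "0 0.3 -0.4 -0.2 0 0 0;0 0.55 -0.79 0 0 0 0;0 0.55 -0.79 0 0 0 0;0 0.55 -0.79 0 0 0 0;0 0.55 -0.79 0 0 0 0"}}

```text
clock: 13.53
tool_pos: [0.5526, -0.1638, 0.2465]
tool_rot: [3.142, -0.001, 0.0]
ft_force: [1.4, -0.8, -1.0]
grip_width: 0.291
```

Emit:
{"api": "play_rows", "payload": {"increments": "0 0.55 -0.79 0 0 0 0;0 0.55 -0.79 0 0 0 0;0 0.55 -0.79 0 0 0 0;0 0.55 -0.79 0 0 0 0;0 0.55 -0.77 0 0 0 0"}}

```text
clock: 13.95
tool_pos: [0.6627, -0.0063, 0.2461]
tool_rot: [-3.142, 0.0, 0.001]
ft_force: [1.4, -0.7, -2.1]
grip_width: 0.293
```

Emit:
{"api": "play_rows", "payload": {"increments": "0 0 0 0 0 0 0;0 0 0 0 0 0 0;0 0 0 0 0 0 0"}}

```text
clock: 14.2
tool_pos: [0.6617, -0.0085, 0.2456]
tool_rot: [3.141, 0.0, -0.002]
ft_force: [0.4, -1.5, -1.0]
grip_width: 0.295
```

Run:
```python
from topfit import *
c=shot('wrist','w8'); s=sensors.get_state()
print(s['tool_pos'],s['tool_rot'],s['grip_width'],topfit(c,s['tool_pos'][2]+.015,.0125,(250,220,390,380),150))
```

```text
[ 0.66160734 -0.00948026  0.24594891] [ 3.14053962e+00 -2.16520537e-03 -1.56422218e-03] 0.2933723604944983 ((293, 263, 44, 25), (array([ 0.66332713, -0.00989833]), np.float64(0.0024530516256205037)))
```

View pics/w8.png

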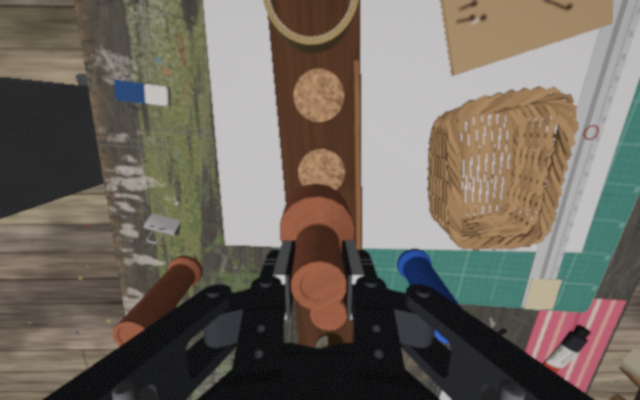

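Run:
```python
from topfit import *
c=shot('wrist','w8b'); s=sensors.get_state()
im=cv2.imread('pics/w8b.png'); cv2.imwrite('pics/w8c.png',cv2.resize(im[190:340,260:380],None,fx=4,fy=4,interpolation=cv2.INTER_CUBIC))
print(s['tool_pos'],onplane(c,[(320,286)],.2605),onplane(c,[(317,223)],.2005))
```

```text
[ 0.66159257 -0.0098463   0.24623594] [[ 0.66247306 -0.00805285  0.2605    ]] [[ 0.66084988 -0.00242175  0.2005    ]]
```

View pics/w8c.png

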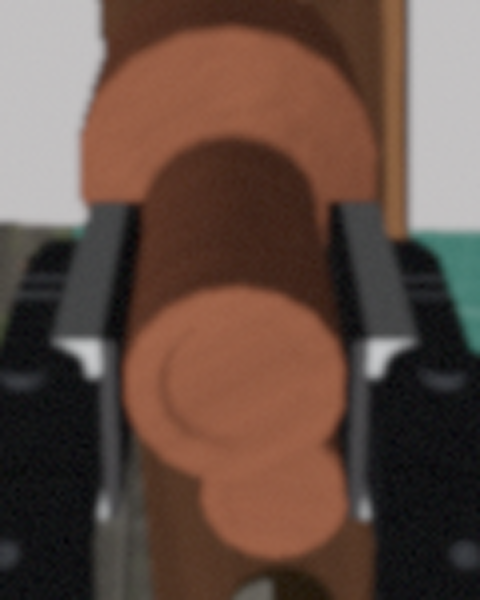

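Emit:
{"api": "play_rows", "payload": {"increments": "0 0.07 -0.05 0.6 0 0 0;0 0 0 0.9 0 0 0;0 0 0 0.9 0 0 0;0 0 0 0.7 0 0 0;0 0 0 0.25 0 0 0"}}

```text
clock: 14.72
tool_pos: [0.6617, -0.0079, 0.1087]
tool_rot: [3.141, -0.003, -0.011]
ft_force: [-18.2, -0.5, 52.2]
grip_width: 0.292
```

Emit:
{"api": "play_rows", "payload": {"increments": "0 0 0 0 0 0 0;0 0 0 0.03 0 0 0;0 0 0 0.03 0 0 0;0 0 0 0 0 0 0"}}

```text
clock: 15.05
tool_pos: [0.6654, -0.0067, 0.1108]
tool_rot: [3.141, -0.001, 0.002]
ft_force: [-1.1, -0.7, -1.8]
grip_width: 0.292
```

Emit:
{"api": "play_rows", "payload": {"increments": "0 0 0 0.03 0 0 0;0 0 0 0.03 0 0 0;0 0 0 0 0 0 0"}}

```text
clock: 15.3
tool_pos: [0.6655, -0.0061, 0.1088]
tool_rot: [3.142, -0.0, 0.002]
ft_force: [-0.9, -0.8, 5.4]
grip_width: 0.293
```

Emit:
{"api": "play_rows", "payload": {"increments": "0 0 0 0.02 0 0 0;0 0 0 0 0 0 0"}}

```text
clock: 15.47
tool_pos: [0.6656, -0.0061, 0.1088]
tool_rot: [3.142, -0.0, 0.003]
ft_force: [-4.1, -0.6, 10.2]
grip_width: 0.296
```

Run:
```python
from topfit import *
c=shot('scene','s9'); 
im=cv2.imread('pics/s9.png'); cv2.imwrite('pics/s9c.png',cv2.resize(im[130:310,200:400],None,fx=3,fy=3,interpolation=cv2.INTER_CUBIC))
```

```text
(no output)
```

View pics/s9c.png

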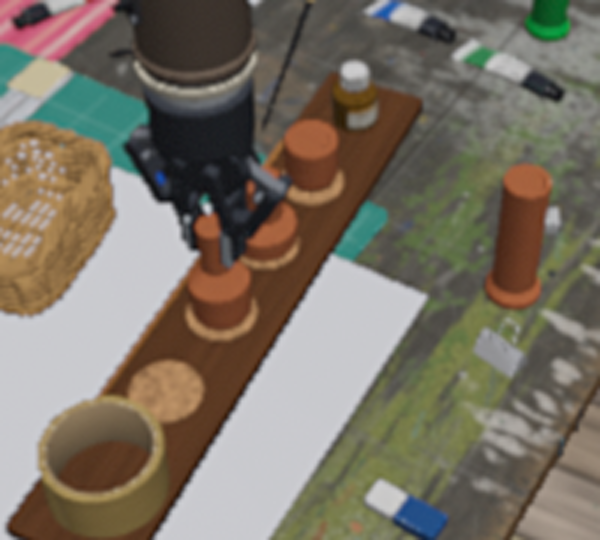

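Bottle stands on disc 2, upright. Release and rise.

Emit:
{"api": "play_rows", "payload": {"increments": "100 0 0 0 0 0 0;100 0 0 0 0 0 0;100 0 0 0 0 0 0;100 0 0 0 0 0 0;100 0 0 -0.3 0 0 0"}}

```text
clock: 15.93
tool_pos: [0.6634, -0.006, 0.1165]
tool_rot: [3.141, 0.0, -0.007]
ft_force: [-0.6, -0.3, -0.1]
grip_width: 0.973
```

Emit:
{"api": "play_rows", "payload": {"increments": "100 0 0 -0.8 0 0 0;100 0 0 -0.9 0 0 0;100 0 0 -0.9 0 0 0;100 0 0 -0.4 0 0 0;100 0 0 0 0 0 0"}}

```text
clock: 16.35
tool_pos: [0.6674, -0.0059, 0.2452]
tool_rot: [-3.141, 0.0, -0.014]
ft_force: [0.5, 0.8, -0.8]
grip_width: 1.002
```

Run:
```python
from topfit import *
c=shot('wrist','w9'); s=sensors.get_state()
print(s['clock'],s['tool_pos'],s['tool_rot'])
```

```text
16.4 [ 0.66629298 -0.00598028  0.24229478] [-3.14131449e+00  9.85105761e-05 -8.62825738e-03]
```

View pics/w9.png

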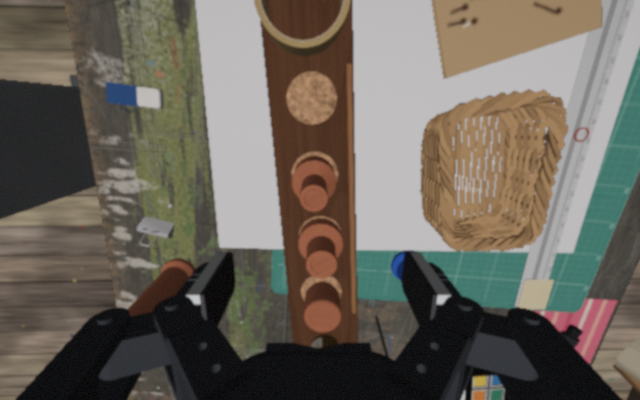

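Emit:
{"api": "play_rows", "payload": {"increments": "100 -0.7 0.54 0 0 0 0;100 -0.7 0.54 0 0 0 0;100 -0.7 0.54 0 0 0 0;100 -0.7 0.54 0 0 0 0;100 -0.7 0.54 0 0 0 0"}}

```text
clock: 16.82
tool_pos: [0.5228, -0.1147, 0.2376]
tool_rot: [-3.141, -0.0, 0.003]
ft_force: [-0.2, -1.7, 1.2]
grip_width: 1.003
```

Emit:
{"api": "play_rows", "payload": {"increments": "100 -0.7 0.54 0 0 0 0;100 -0.7 0.54 0 0 0 0;100 0 0 0 0 0 0;100 0 0 0 0 0 0;100 0 0 0 0 0 0"}}

```text
clock: 17.23
tool_pos: [0.4691, -0.1568, 0.2384]
tool_rot: [-3.141, 0.0, 0.0]
ft_force: [0.3, -0.0, 0.2]
grip_width: 1.0
```

Run:
```python
from topfit import *
c=shot('wrist','w10'); s=sensors.get_state()
print(s['tool_pos'],s['tool_rot'])
print(topfit(c,.13,.0185,(250,140,400,345),150))
im=cv2.imread('pics/w10.png'); cv2.imwrite('pics/w10c.png',cv2.resize(im[140:260,260:380],None,fx=5,fy=5,interpolation=cv2.INTER_CUBIC))
```

```text
[ 0.46958997 -0.15627883  0.23835931] [-3.14100352e+00 -1.92257577e-03  3.65409118e-04]
((297, 181, 42, 41), (array([ 0.46874437, -0.15577221]), np.float64(0.0006584689223551077)))
```

View pics/w10c.png

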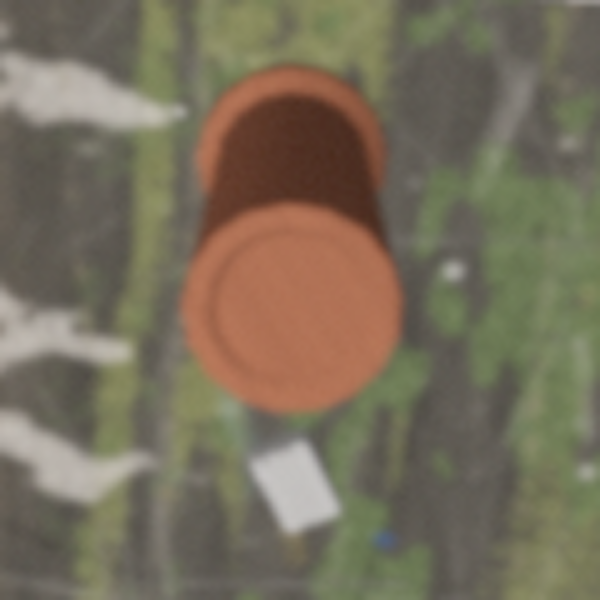

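Emit:
{"api": "play_rows", "payload": {"increments": "100 -0.02 0 0.7 0 0 0;100 0 0 0.9 0 0 0;100 0 0 0.9 0 0 0;100 0 0 0.5 0 0 0;100 0 0 0.15 0 0 0"}}

```text
clock: 17.7
tool_pos: [0.4668, -0.1553, 0.1089]
tool_rot: [-3.14, -0.004, 0.009]
ft_force: [-0.4, 0.3, 0.9]
grip_width: 0.998
```

Emit:
{"api": "play_rows", "payload": {"increments": "0 0 0 0 0 0 0;0 0 0 0 0 0 0;0 0 0 0 0 0 0;0 0 0 0 0 0 0;0 0 0 0 0 0 0"}}

```text
clock: 18.12
tool_pos: [0.4693, -0.1574, 0.1143]
tool_rot: [3.141, 0.0, 0.004]
ft_force: [-0.1, 0.1, 5.3]
grip_width: 0.432
```

Emit:
{"api": "play_rows", "payload": {"increments": "0 0 0 0 0 0 0;0 0 0 0 0 0 0;0 0 0 0 0 0 0"}}

```text
clock: 18.37
tool_pos: [0.4693, -0.1574, 0.1143]
tool_rot: [3.141, 0.0, 0.005]
ft_force: [-0.5, -0.2, 5.9]
grip_width: 0.433
```

Emit:
{"api": "play_rows", "payload": {"increments": "0 0 0 -0.5 0 0 0;0 0 0 -0.9 0 0 0;0 0 0 -0.9 0 0 0;0 0 0 -0.9 0 0 0;0 0 0 -0.6 0 0 0"}}

```text
clock: 18.78
tool_pos: [0.4688, -0.1575, 0.2688]
tool_rot: [3.141, -0.0, 0.007]
ft_force: [0.6, -0.8, -3.4]
grip_width: 0.434
```

Emit:
{"api": "play_rows", "payload": {"increments": "0 0.3 -0.37 -0.2 0 0 0;0 0.6 -0.74 0 0 0 0;0 0.6 -0.74 0 0 0 0;0 0.6 -0.74 0 0 0 0;0 0.6 -0.74 0 0 0 0"}}

```text
clock: 19.2
tool_pos: [0.5769, -0.0227, 0.2736]
tool_rot: [-3.142, 0.001, -0.002]
ft_force: [0.4, -1.4, -2.2]
grip_width: 0.428
```

Emit:
{"api": "play_rows", "payload": {"increments": "0 0.6 -0.74 0 0 0 0;0 0.6 -0.74 0 0 0 0;0 0.6 -0.74 0 0 0 0;0 0.3 -0.38 0 0 0 0;0 0 0 0 0 0 0"}}

```text
clock: 19.62
tool_pos: [0.6614, 0.0862, 0.2721]
tool_rot: [-3.138, -0.01, -0.0]
ft_force: [-0.7, -0.3, -2.3]
grip_width: 0.43
```

Emit:
{"api": "play_rows", "payload": {"increments": "0 0 0 0 0 0 0;0 0 0 0 0 0 0;0 0 0 0 0 0 0"}}

```text
clock: 19.87
tool_pos: [0.6598, 0.0782, 0.2731]
tool_rot: [3.141, -0.003, 0.0]
ft_force: [0.8, -0.4, -2.0]
grip_width: 0.43
```

Run:
```python
from topfit import *
c=shot('wrist','w11'); s=sensors.get_state()
print(s['tool_pos'],s['tool_rot'],s['grip_width'],topfit(c,s['tool_pos'][2]+.017,.0185,(270,235,370,380),150))
```

```text
[0.65983139 0.0782513  0.27319253] [ 3.14088257e+00 -3.22899772e-03  5.81466807e-04] 0.43376690305862514 ((305, 298, 42, 25), (array([0.65686168, 0.08338196]), np.float64(0.0021458876568149427)))
```

View pics/w11.png

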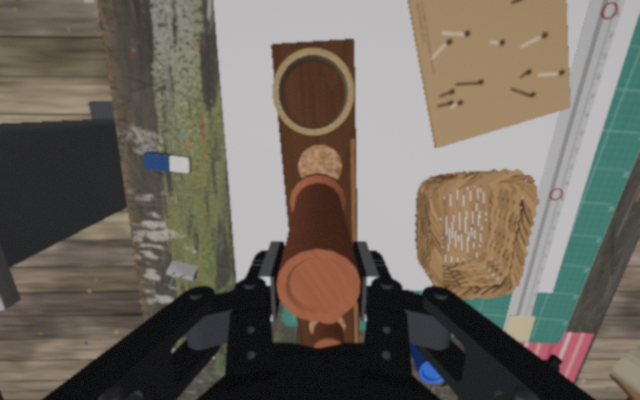

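Run:
```python
from topfit import *
c=shot('wrist','w11b'); s=sensors.get_state()
im=cv2.imread('pics/w11b.png'); cv2.imwrite('pics/w11c.png',cv2.resize(im[150:350,260:380],None,fx=3,fy=3,interpolation=cv2.INTER_CUBIC))
print(s['tool_pos'],onplane(c,[(319,286)],.2905),onplane(c,[(280,286),(359,286)],.2905))
```

```text
[0.65987625 0.07839356 0.27324042] [[0.66022332 0.08152785 0.2905    ]] [[0.64329493 0.0815657  0.2905    ]
 [0.67758449 0.08151139 0.2905    ]]
```

View pics/w11c.png

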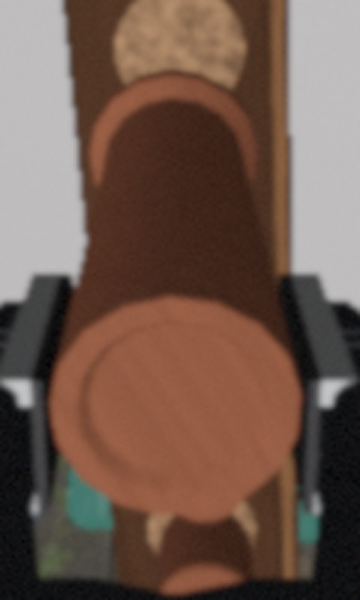

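Emit:
{"api": "play_rows", "payload": {"increments": "0 0.03 -0.02 0.6 0 0 0;0 0 0 0.9 0 0 0;0 0 0 0.9 0 0 0;0 0 0 0.5 0 0 0;0 0 0 0.3 0 0 0"}}

```text
clock: 20.38
tool_pos: [0.6595, 0.0795, 0.1417]
tool_rot: [3.141, -0.002, -0.007]
ft_force: [0.0, 0.4, -2.8]
grip_width: 0.437
```

Emit:
{"api": "play_rows", "payload": {"increments": "0 0 0 0.1 0 0 0;0 0 0 0 0 0 0;0 0 0 0 0 0 0"}}

```text
clock: 20.63
tool_pos: [0.6624, 0.0807, 0.1424]
tool_rot: [-3.141, 0.001, -0.004]
ft_force: [-0.4, -0.8, -2.5]
grip_width: 0.432
```

Emit:
{"api": "play_rows", "payload": {"increments": "0 0 0 0.03 0 0 0;0 0 0 0.03 0 0 0;0 0 0 0 0 0 0"}}

```text
clock: 20.88
tool_pos: [0.6618, 0.0809, 0.1393]
tool_rot: [-3.141, -0.0, -0.002]
ft_force: [-1.4, -0.2, -2.6]
grip_width: 0.433
```

Emit:
{"api": "play_rows", "payload": {"increments": "0 0 0 0.03 0 0 0;0 0 0 0.03 0 0 0;0 0 0 0 0 0 0"}}

```text
clock: 21.13
tool_pos: [0.6617, 0.0809, 0.1365]
tool_rot: [-3.141, -0.0, -0.001]
ft_force: [-0.9, 0.4, 1.5]
grip_width: 0.431
```

Emit:
{"api": "play_rows", "payload": {"increments": "0 0 0 0.02 0 0 0;0 0 0 0 0 0 0;0 0 0 0 0 0 0"}}

```text
clock: 21.38
tool_pos: [0.6618, 0.081, 0.1365]
tool_rot: [-3.141, -0.0, -0.002]
ft_force: [-1.7, -0.5, 6.9]
grip_width: 0.433
```

In contact with disc 1. Release and rise.

Emit:
{"api": "play_rows", "payload": {"increments": "100 0 0 0 0 0 0;100 0 0 0 0 0 0;100 0 0 0 0 0 0;100 0 0 0 0 0 0;100 0 0 -0.3 0 0 0"}}

```text
clock: 21.8
tool_pos: [0.6599, 0.0805, 0.1449]
tool_rot: [3.141, 0.0, -0.007]
ft_force: [-1.2, 0.3, -0.4]
grip_width: 0.998
```

Emit:
{"api": "play_rows", "payload": {"increments": "100 0 0 -0.8 0 0 0;100 0 0 -0.9 0 0 0;100 0 0 -0.9 0 0 0;100 0 0 -0.4 0 0 0;100 0 0 0 0 0 0"}}

```text
clock: 22.22
tool_pos: [0.6636, 0.0812, 0.2737]
tool_rot: [-3.14, 0.0, -0.014]
ft_force: [0.5, 0.4, 0.7]
grip_width: 0.999
```

Run:
```python
from topfit import *
c=shot('wrist','w12'); s=sensors.get_state()
print(s['clock'],s['tool_pos'],s['tool_rot'])
im=cv2.imread('pics/w12.png'); cv2.imwrite('pics/w12c.png',cv2.resize(im[60:360,220:420],None,fx=2,fy=2,interpolation=cv2.INTER_CUBIC))
SP={'vase':(.13,.019,.661,.0815),'bottle':(.10,.013,.6647,-.0067),'squat':(.075,.017,.6716,-.09),'beaker':(.05,.024,.6727,-.175)}
for n,(h,r,x,y) in SP.items(): print(n,'expected top px',proj(c,[[x,y,h+.022]]).round(1))
c=shot('scene','s12'); im=cv2.imread('pics/s12.png'); cv2.imwrite('pics/s12c.png',cv2.resize(im[130:330,200:360],None,fx=3,fy=3,interpolation=cv2.INTER_CUBIC))
for n,(h,r,x,y) in SP.items(): print(n,'scene top/foot px',((proj(c,[[x,y,h+.022],[x,y,.022]])-[200,130])*3).round(0).tolist())
```

```text
22.2667 [0.66259445 0.08099892 0.27073472] [-3.14061455e+00  1.25085243e-04 -8.62107450e-03]
vase expected top px [[314. 198.]]
bottle expected top px [[317.9 267.3]]
squat expected top px [[323.2 315.6]]
beaker expected top px [[323.2 353.5]]
vase scene top/foot px [[147.0, 278.0], [165.0, 390.0]]
bottle scene top/foot px [[211.0, 225.0], [220.0, 311.0]]
squat scene top/foot px [[260.0, 179.0], [264.0, 242.0]]
beaker scene top/foot px [[309.0, 139.0], [310.0, 180.0]]
```

View pics/w12c.png

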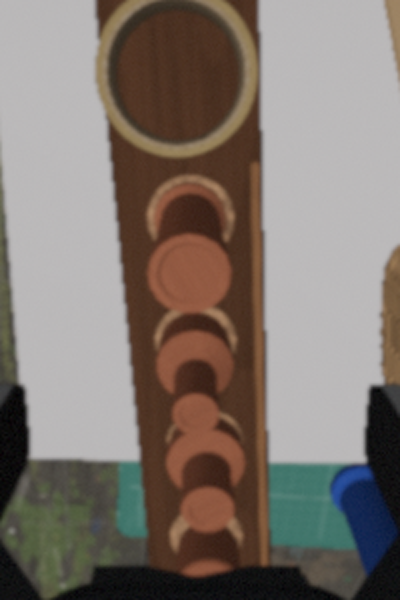

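View pics/s12c.png

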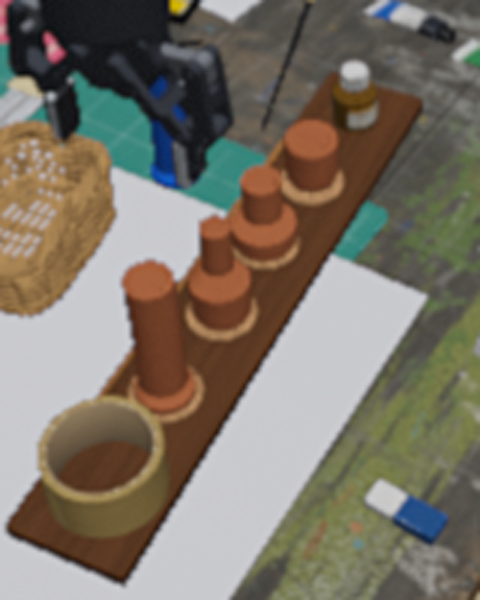

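Run:
```python
from bench import sensors, manip
s=sensors.get_state(); print(s['clock'],s['ft_force'],manip.sign_off())
```

```text
the job is handed in; nothing more can be done
22.3167 [-0.08536622  0.28085102 -0.98154759] None
```

I placed the four pieces from the tape-roll end (+y) to the ink-bottle end: vase on disc 1, bottle on disc 2, squat flask on disc 3 and beaker on disc 4. I handed the job in at about 22 s, with the gripper open and clear above the row.

**Last checks:** The wrist picture showed the tops of the vase, bottle and flask within about 2 px (roughly 2 mm) of where a piece centred on its disc would appear. The gripper hid the beaker's top there. An earlier wrist measurement put it about 2 mm off the centre of disc 4. The scene picture showed all four pieces upright on their discs, with the tape roll and ink bottle still in place by eye; I did not measure those two again.

**What disagreed:** While I lowered the bottle, the arm touched down early and the wrist force briefly read 52 N, well under the 120 N limit. I then settled the bottle gently before letting go, and no check failed. My first position estimates for the pieces from the scene camera were off by up to about 5 mm, so I used the wrist camera positions for every grasp.

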